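# Seat the curry-puff die and clamp it

### The arm

A 6-joint arm with a two-finger parallel gripper is mounted at the origin on the work surface. World frame = base frame: x ahead of the robot, y to its left, z up, the work surface at z = 0. Lengths are in m, angles in rad, forces in N, time in s.
With the tool pointing down it reaches from about 0.35 to 0.975 m from the base axis. Payload 4.9 kg.
Tool frame: the origin (TCP) lies midway between the tips of the shut fingers; the grasp point (between the pads) lies 19 mm behind it; z points along the fingers, x is the direction in which the jaws open and shut, and the axes are right-handed (so a half turn about z gives the same grasp; the last joint's range is limited). The gripper opens to 85 mm and grips with 20 to 120 N. Pads are 22 mm wide; open, the fingers measure 114 mm over their backs; the gripper's body (76 mm by 85 mm) begins 54 mm behind the grasp point. The pads swing forward as they close: fully open they stand 13 mm farther back than shut.
Start: joints at [-1.434, 0.053, 1.613, -0, 1.476, -0.119], TCP at [0.158, -0.605, 0.231] pointing down, gripper open.
Joint ranges: [-3.01, 3.01], [-1.01, 2.22], [0.06, 2.58], [-1.02, 4.17], [0.09, 2.62], [-3.14, 3.14]. Speed limits (rad/s): [2.57, 2.57, 3.14, 3.14, 3.14, 3.14].

### API

Orientations are given as a rotation vector (axis times angle).
In Python, from station import ctrl gives the robot as it stands.
- The arm moves only by the tool step_arm, never from a script. Its argument "increments" is text: rows parted by semicolons, each of 6 numbers parted by spaces: the shift along the tool's x, y, z as a fraction of full scale, then the turn, a rotation vector about the tool's x, y, z as a fraction of full scale. In form: x y z rx ry rz; .... A call has 1 to 12 rows; each row shifts and turns the commanded pose from where the row before left it, along the tool's axes as they then stand; what a row does not reach is not made up. Full scale, the value 1, is 0.025 m for a shift and 0.1 rad for a turn. A row lasts 1/12 s, in which the tool goes at most 41.7 mm and 7.16 degrees, less where a joint would pass 70% of its speed; a pose out of reach is approached as far as the arm can. A call with a number of a shift or a turn outside -1 to 1 is refused whole. A call with a gripper value outside its range is refused whole. "fingers" is the opening, from -1 (shut) to 1 (fully open), so that 0 is half open, set as the call begins (left out, the last holds). The fingers move at their own pace and stop on an object; "newtons" is the grip in N (left out, the last holds). Time passes only in rows, so rows that do not move let the fingers close. It gives the time, the measured TCP pose, the force and the opening at its end, in the units of the state.
- ctrl.get_obs(): the state, without advancing time (a new reading comes with each control period).
- ctrl.get_image(name): name is "scene" or "top" or "wrist"; returns a dict with "pixels" (480x640x3 uint8, red, green, blue), "intrinsics" (3x3 intrinsics, pixels), "eye" and "orientation" of the camera in the world. Camera axes: x right, y down, z forward; pixel columns grow to the right and rows downward; lengths in m; the calibration is good to about 2 mm. A picture is of the moment at which its call begins. There is no depth.
- ctrl.finish_job(): hands the job in, once; it reports no verdict.
The state is a dict: "t": time; "q": joint angles; "dq": joint speeds; "effort": joint torques, N m; "tool_pos": TCP position; "tool_rot": TCP orientation; "contact_force": force on the tool from outside, world axes, zero at the start; "wrist_torque": the same for the moment, N m; "opening": finger opening in m.
Only numpy, scipy, OpenCV 4.12 (cv2) and the standard library are available. Lean on these libraries where they do the work, as an engineer would, in place of code of your own. Each camera call takes 0.05 s, during which the arm holds its last target.

### The job

Take the steel die plate from the orange tray by its rib, lay it in the recess of the curry-puff press and press it down past the stiff lifters until you feel it bottom out, level and fully home: bear on it there with 20 to 25 N for half a second, never over 38 N even as a jolt, which bends the seat. Only once it is home, swing the hinged clamp frame over, close it flat on the press and let go. Leave the bowl, squeeze bottle and wooden turner alone.

Things in the scene. Friction and masses are not known exactly. Their poses are not given: they have to be found in the camera images.
- press: Cast aluminium base of a hand curry-puff press, fixed on levelling feet 3 to 19 mm high, turned up to 0.3 rad; 160 (x) by 136 (y) by 48 mm. Origin: its underside (on top of the feet), below the recess centre; x points from its front edge (67 mm from the origin, nearest the robot) to the hinge side, y to its left, z up. The recess is 94 (x) by 104 mm (y), 18 mm deep, walls 16 mm or more, rim 48 mm above the origin.
- press_seat (a point): Centre of the recess floor (the rigid seat), 30 mm above the press's origin, axes as the press. In the floor, at y = +-36 mm, are two lifters (40 by 12 mm) that start 4 to 8 mm above it, each at its own unmeasured height, so a die laid in sits proud, often tilted. Each slides down stiffly at about 6 N and stays where pushed; together they yield at 7 to 13 N, well before the seat is felt.
- die: Loose steel die plate, about 0.4 kg, 90 (x) by 100 (y) by 18 mm thick, 4 mm chamfer round its lower edge, two low half-moon outlines and an upright grip rib on top. Origin: centre of its underside; z up, rib along x. It fits the recess with 2 mm to spare all round, x along the press's x, either way round; fully home its top is flush with the rim. It starts flat in the tray (floor 4 mm thick).
- die_rib (a point): Centre of the top face of the die's grip rib, 50 mm above the die's underside. The rib is 60 mm long (die x), 16 mm wide (die y) and stands 32 mm above the plate; it may be gripped across its width or pressed on from above.
- clamp (a joint): Angle of the hinged steel clamp frame: 0 = closed, flat over the die's two sides; grows as it opens upward; pi/2 = upright; stop at 1.95. It starts open, about upright. The hinge is stiff (about 0.4 N m) and stays where it is left; the frame weighs 0.25 kg.
- clamp_hinge (a point): Hinge axis of the clamp (along the press's y), 85 mm behind the recess centre (press +x), 56 mm above the press's origin.
- clamp_bar (a point): Middle of the round cross bar (16 mm thick, 98 mm long, along the press's y) at the clamp's free end, 165 mm from the hinge axis. Two arms (12 mm square, at y = +-43 mm) join it to the hinge; the rib passes between them. Closed, the bar's centre lies 80 mm in front of the recess centre, 56 mm above its origin; the arms clear a home die by 2 mm. Push it from behind (+x), then down.
- tray: Shallow loose orange plastic tray, 200 mm (x) by 190 mm (y), rim 16 mm high, floor 4 mm. Origin under its centre. The die starts in it.
- bowl: White ceramic bowl, 130 mm across, 55 mm high, origin under its centre. Bystander.
- squeeze: Empty squeeze bottle with a flip-top lid, 60 mm across, 180 mm high, origin under its centre. Bystander.
- turner: Wooden turner, 275 mm long, lying on the flat griddle (18 mm high, fixed, beyond the press). Origin near its middle. Bystander.
Mind the look-alikes: they are no part of the job. What is shaped like the die but black, red or turquoise is not meant.

How it is judged:
By the outcome, as a careful person would: the job done as asked, in the order asked, and still so for the second after the job is handed in, with the robot touching nothing.
It also fails if it takes over 72 s, if anything falls off the work surface, if the arm or the gripper's body presses on something with over 40 N, if the wrist force passes 120 N, or if a joint passes its speed limit or range.

## Working session

There is one attempt and no reset: what is moved stays moved. The work goes in short steps, Python scripts to look and compute and a tool call to move; the robot and the scene stay as the last step left them, time stands still between calls to the robot, and variables do not carry over. Pictures are saved under pics/ and viewed, and the job is handed in when it is done.

Besides the shell and the picture viewer there is one more tool, called as name(argument=value, ...) on one line, values as JSON. step_arm: Moves the arm, as the interface text tells. Shift numbers are shares of 0.025 m and turn numbers shares of 0.1 rad, none past 1 either way. Its arguments: {"type":"object","properties":{"increments":{"type":"string"},"fingers":{"type":"number"},"newtons":{"type":"number"}},"required":["increments"]}

```bash
ls; mkdir -p pics
python3 - <<'E'
from station import ctrl
import cv2,pickle
print(ctrl.get_obs())
d={}
for n in ["scene","top","wrist"]:
    im=ctrl.get_image(n); d[n]=im
    cv2.imwrite(f"pics/a_{n}.png",im["pixels"][:,:,::-1])
    print(n,im["intrinsics"],im["eye"],im["orientation"])
pickle.dump(d,open("a.pkl","wb"))
E
```

```text
pics
{'t': 0.0, 'q': array([-1.43399320e+00,  5.33415841e-02,  1.61429677e+00, -5.32680694e-05,
        1.47601946e+00, -1.19009083e-01]), 'dq': array([-0.00022094, -0.00096953,  0.00026951, -0.00097608,  0.0007211 ,
        0.00099592]), 'effort': array([-1.07161781e-03, -3.93685412e+01, -3.70177603e+01, -1.82365479e-04,
        7.17422459e-03, -8.19552554e-06]), 'tool_pos': array([ 0.1580383 , -0.60403658,  0.23007085]), 'tool_rot': array([-2.48554527e+00,  1.91906484e+00,  2.37144294e-03]), 'contact_force': array([ 0.40172788, -0.66103565,  0.32249797]), 'wrist_torque': array([-0.00133867,  0.01521326, -0.03713245]), 'opening': 0.08536553140467466}
scene [[606.31918004   0.         324.05192237]
 [  0.         606.31918004 248.58199956]
 [  0.           0.           1.        ]] [1.12157696 0.98091495 0.76393882] [-0.6122676  -2.44076095  1.38639768]
top [[437.2827069    0.         329.17487274]
 [  0.         437.2827069  236.54842899]
 [  0.           0.           1.        ]] [ 0.50822254 -0.01571557  0.99124223] [-2.21337697  2.18192284 -0.03466547]
wrist [[412.03410848   0.         322.99263707]
 [  0.         412.03410848 236.21498352]
 [  0.           0.           1.        ]] [ 0.22906015 -0.58647609  0.37312295] [ 2.29653476 -1.77317487 -0.26203535]
```

View pics/a_top.png

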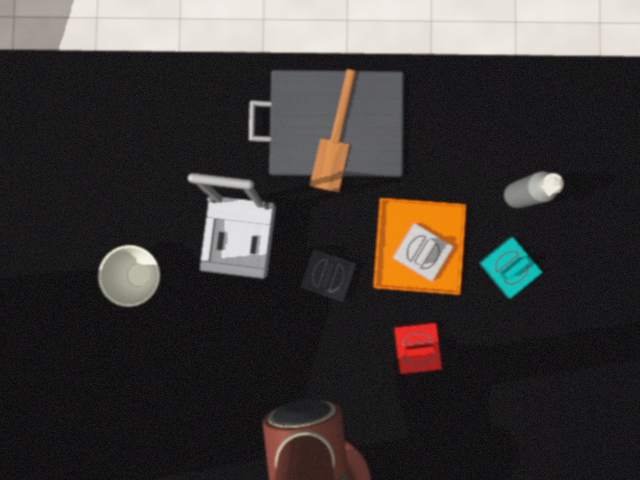

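View pics/a_scene.png

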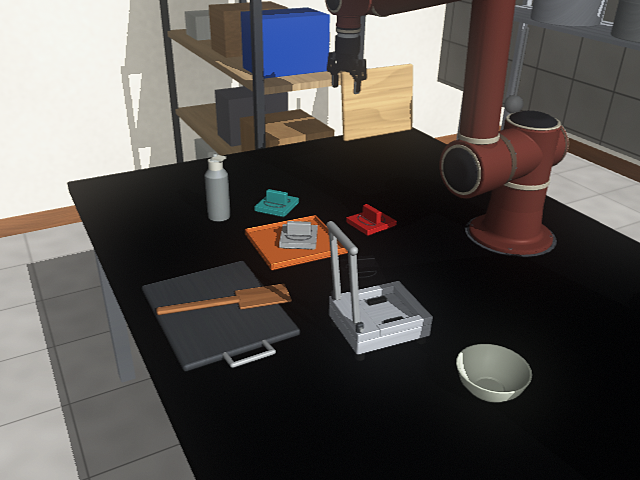

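View pics/a_wrist.png

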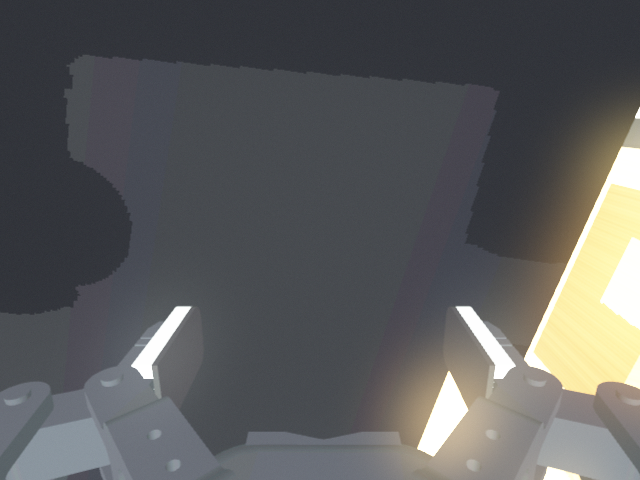

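Candidates in the top view are the steel die in the orange tray (424,250), black (329,275), red (418,348) and turquoise (511,267). The steel one in the orange tray fits the description. Next I check it in a close crop and measure it.

```bash
cat > h.py <<'E'
import numpy as np, cv2, pickle
from scipy.spatial.transform import Rotation as R
def ray(im,uv):
    K=im["intrinsics"]; uv=np.atleast_2d(uv).astype(float)
    d=np.c_[(uv[:,0]-K[0,2])/K[0,0],(uv[:,1]-K[1,2])/K[1,1],np.ones(len(uv))]
    return im["eye"],R.from_rotvec(im["orientation"]).apply(d)
def onz(im,uv,z):
    e,d=ray(im,uv); return e+d*((z-e[2])/d[:,2])[:,None]
def proj(im,P):
    P=np.atleast_2d(P); c=R.from_rotvec(im["orientation"]).inv().apply(P-im["eye"]); K=im["intrinsics"]
    return np.c_[K[0,0]*c[:,0]/c[:,2]+K[0,2],K[1,1]*c[:,1]/c[:,2]+K[1,2]]
def tri(im1,u1,im2,u2):
    e1,d1=ray(im1,u1);e2,d2=ray(im2,u2);d1=d1[0];d2=d2[0]
    s=np.linalg.lstsq(np.c_[d1,-d2],e2-e1,rcond=None)[0]
    p=e1+s[0]*d1;q=e2+s[1]*d2
    return (p+q)/2,np.linalg.norm(p-q)
E
python3 - <<'E'
import cv2,pickle,numpy as np
d=pickle.load(open("a.pkl","rb"))
t=d["top"]["pixels"][:,:,::-1]; s=d["scene"]["pixels"][:,:,::-1]
a=cv2.resize(t[165:305,180:285],None,fx=5,fy=5*0.85,interpolation=cv2.INTER_CUBIC)
a=cv2.resize(t[165:285,180:285],(525,600),interpolation=cv2.INTER_CUBIC)
cv2.imwrite("pics/b_press_top.png",a)
cv2.imwrite("pics/b_die_top.png",cv2.resize(t[190:300,370:470],(500,550),interpolation=cv2.INTER_CUBIC))
cv2.imwrite("pics/b_press_sc.png",cv2.resize(s[210:360,310:450],(560,600),interpolation=cv2.INTER_CUBIC))
cv2.imwrite("pics/b_die_sc.png",cv2.resize(s[205:275,240:350],(770,490),interpolation=cv2.INTER_CUBIC))
E
```

```text
(no output)
```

View pics/b_press_top.png

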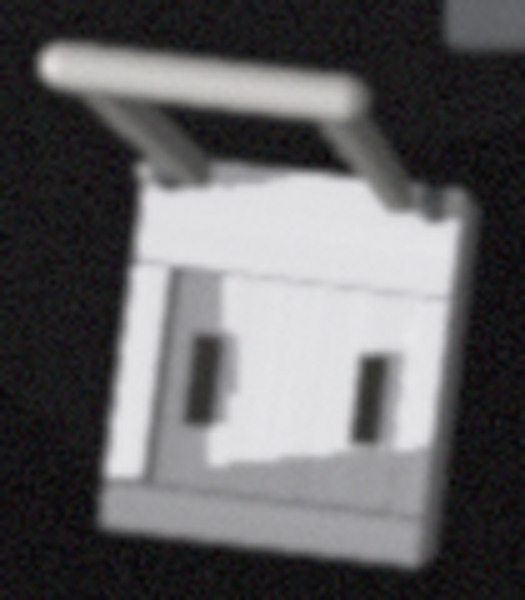

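View pics/b_die_top.png

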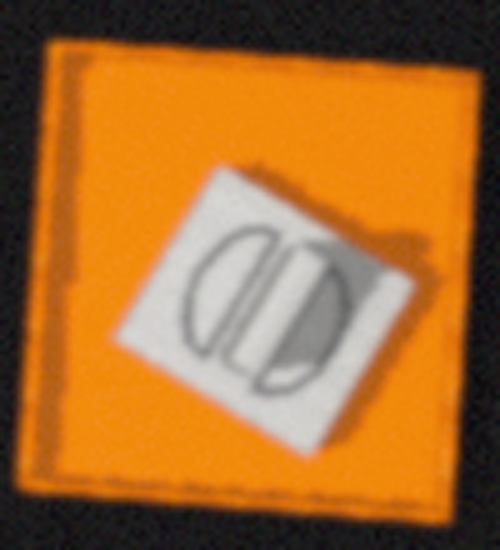

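View pics/b_press_sc.png

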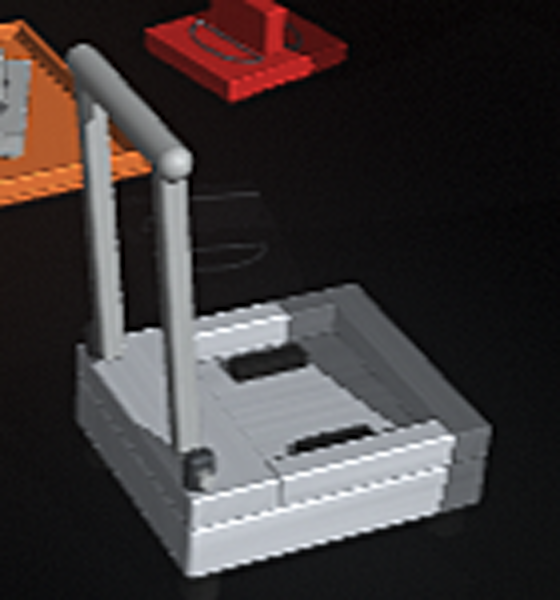

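View pics/b_die_sc.png

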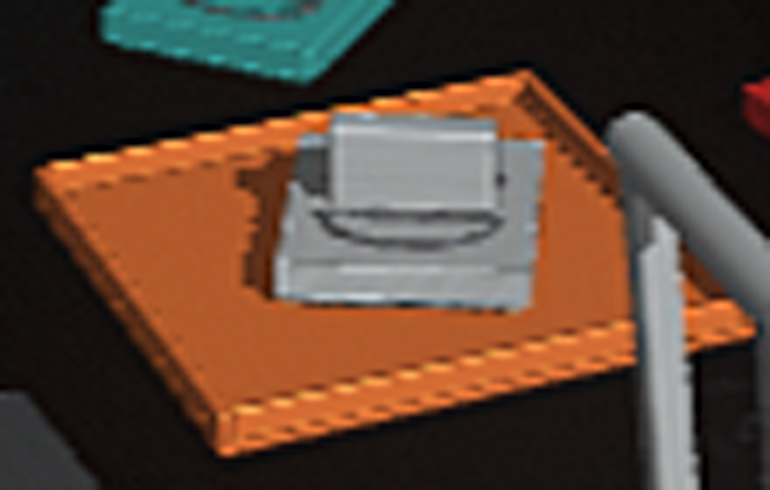

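The crops confirm the choice: a steel plate with a rib and half moons in the orange tray, die corners at top ≈(414,223), (453,247), (432,282), (393,258). The press has its hinge at the far (+x) side, and the frame is upright.

Run:
```python
from h import *
d=pickle.load(open("a.pkl","rb")); T=d["top"];S=d["scene"]
hsv=cv2.cvtColor(T["pixels"],cv2.COLOR_RGB2HSV)
m=((hsv[...,1]<70)&(hsv[...,2]>90)).astype(np.uint8); m[:, :375]=0;m[:,465:]=0;m[:200]=0;m[290:]=0
c=max(cv2.findContours(m,0,1)[0],key=cv2.contourArea)
r=cv2.minAreaRect(c); b=cv2.boxPoints(r); print(r,b)
P=onz(T,b,0.022); print("die",P.mean(0),[np.linalg.norm(P[i]-P[i-1]) for i in range(4)])
for i in range(4): print(P[i], np.degrees(np.arctan2(*(P[i]-P[i-1])[[1,0]])))
# scene check: rib top corners zoom7 off 240,205
for uv in [(332,120),(495,125),(495,140),(330,130)]: pass
z=lambda p,f,o:(np.array(p,float)+.5)/f+np.array(o)-.5
tp=lambda p:z(p,5,(180,165)); sp=lambda p:z(p,4,(310,210))
print("tri")
for nm,a,bb in [("hingeL",(138,165),(190,497)),("frontL",(100,525),(490,432)),("frontR",(424,566),(358,288)),("barL",(42,62),(175,163)),("barR",(360,100),(78,58))]:
    print(nm,*tri(T,tp(a),S,sp(bb)))
for zz in (0.051,0.059,0.067):
    P=onz(T,np.array([tp(p) for p in [(138,165),(100,525),(424,566)]]),zz);print(zz,P.round(4).tolist(),np.linalg.norm(P[0]-P[1]),np.linalg.norm(P[2]-P[1]))
```

```text
((422.6029357910156, 251.66175842285156), (45.618621826171875, 40.645164489746094), 30.963756561279297) [[392.58826 257.35294]
 [413.5     222.5    ]
 [452.6176  245.97058]
 [431.70587 280.82352]]
die [ 0.5159142  -0.21492808  0.022     ] [np.float64(0.10025203588918058), np.float64(0.09027807554288614), np.float64(0.1005298343945177), np.float64(0.09002790118325314)]
[ 0.50228887 -0.14876039  0.022     ] 59.781406404284844
[ 0.58017485 -0.1944102   0.022     ] -30.375031255518596
[ 0.5293611  -0.28115241  0.022     ] -120.36185490075181
[ 0.45183198 -0.23538933  0.022     ] 149.44793512425727
tri
hingeL [0.62638114 0.25061928 0.06745869] 0.006233371285189307
frontL [0.47020864 0.26656241 0.06153487] 0.0008735605530809041
frontR [0.45332708 0.12966506 0.05849605] 0.004157269211804225
barL [0.63803031 0.23588905 0.24070157] 0.001382821534384198
barR [0.62567973 0.12701366 0.23613695] 0.0016676520870029287
0.051 [[0.6258, 0.2571, 0.051], [0.4701, 0.2695, 0.051], [0.4546, 0.1297, 0.051]] 0.15616594527751518 0.1406987723415975
0.059 [[0.6248, 0.2548, 0.059], [0.4705, 0.2671, 0.059], [0.4551, 0.1284, 0.059]] 0.154837215801981 0.1395016444681067
0.067 [[0.6238, 0.2524, 0.067], [0.4708, 0.2646, 0.067], [0.4555, 0.1272, 0.067]] 0.15350848632644676 0.13830451659461585
```

step_arm(increments="-0.97 -0.93 -0.5 0 0 0;-0.97 -0.93 -0.5 0 0 0;-0.97 -0.93 -0.5 0 0 0;-0.97 -0.93 -0.5 0 0 0;-0.97 -0.93 -0.5 0 0 0;-0.97 -0.93 -0.5 0 0 0;-0.97 -0.93 -0.5 0 0 0;-0.97 -0.93 0 0 0 0;-0.97 -0.93 0 0 0 0;-0.97 -0.93 0 0 0 0;-0.97 -0.93 0 0 0 0;-0.97 -0.93 0 0 0 0", fingers=1)

```text
t: 1.15
tool_pos: [0.3548, -0.2509, 0.3186]
tool_rot: [-2.486, 1.92, -0.0]
contact_force: [0.4, -0.3, -0.0]
opening: 0.0856
```

step_arm(increments="-0.97 -0.93 0 0 0 0;-0.97 -0.93 0 0 0 0;-0.97 -0.93 0 0 0 0;-0.97 -0.93 0 0 0 0;-0.97 -0.93 0 0 0 0;-0.97 -0.93 0 0 0 0;-0.97 -0.93 0 0 0 0;-0.97 -0.93 0 0 0 0;-0.97 -0.93 0 0 0 0;-0.97 -0.93 0 0 0 0;-0.97 -0.93 0 0 0 0;-0.97 -0.93 0 0 0 0")

```text
t: 2.15
tool_pos: [0.5511, 0.1014, 0.3184]
tool_rot: [2.487, -1.919, -0.001]
contact_force: [0.1, -0.2, 0.4]
opening: 0.085
```

step_arm(increments="-0.97 -0.93 0 0 0 -1;-0.97 -0.93 0 0 0 -1;-0.97 -0.93 0 0 0 -1;0 0 0 0 0 -1;0 0 0 0 0 -1;0 0 0 0 0 -1;0 0 0 0 0 -1;0 0 0 0 0 -1;0 0 0 0 0 -1;0 0 0 0 0 -1;0 0 0 0 0 -1;0 0 0 0 0 -1")

```text
t: 3.15
tool_pos: [0.5904, 0.1917, 0.3182]
tool_rot: [3.137, -0.173, -0.001]
contact_force: [0.1, -0.7, 0.9]
opening: 0.0857
```

step_arm(increments="0 0 0 0 0 -1;0 0 0 0 0 -1;0 0 0 0 0 -1;0 0 0 0 0 -1;0 0 0 0 0 -1;0 0 0 0 0 -1;0 0 0 0 0 -1;0 0 0 0 0 -1;0 0 0 0 0 -1;0 0 0 0 0 -1;0 0 0 0 0 -1;0 0 0 0 0 -1")

```text
t: 4.15
tool_pos: [0.5904, 0.1917, 0.3183]
tool_rot: [-2.686, -1.628, 0.001]
contact_force: [0.1, -0.2, 0.2]
opening: 0.0857
```

step_arm(increments="0 0 0 0 0 -1;0 0 0 0 0 -1;0 0 0 0 0 -1;0 0 0 0 0 -1;0 0 0 0 0 0")

```text
t: 4.57
tool_pos: [0.5904, 0.1918, 0.3183]
tool_rot: [-2.313, -2.126, 0.001]
contact_force: [-0.9, 0.2, 0.1]
opening: 0.0859
```

Run:
```python
from station import ctrl
import cv2,pickle
im=ctrl.get_image("wrist"); o=ctrl.get_obs()
pickle.dump((im,o),open("w1.pkl","wb")); cv2.imwrite("pics/w1.png",im["pixels"][:,:,::-1]); print(o["t"],o["tool_pos"],o["tool_rot"],o["q"],im["eye"])
```

```text
4.6167 [0.59046955 0.19174599 0.31833933] [-2.31654340e+00 -2.12149363e+00  1.01203619e-03] [ 1.94185054e-01  6.61138779e-03  1.51655253e+00  3.78491093e-06
  1.61918562e+00 -1.28876850e+00] [0.51805567 0.19731857 0.46127052]
```

View pics/w1.png

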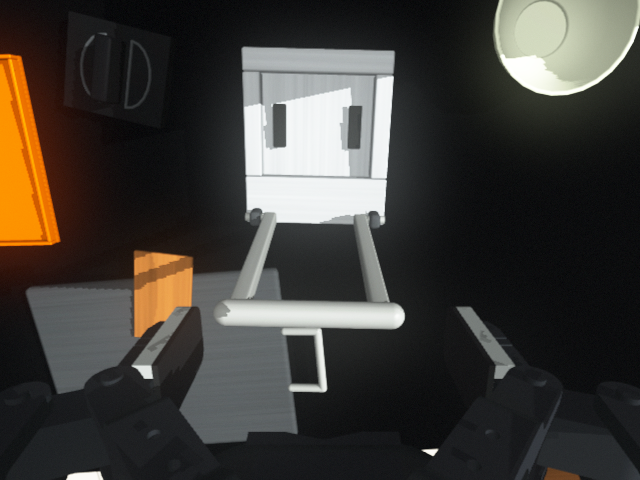

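The wrist view shows the press: front edge from (242,47) to (395,51), recess about (262..373, 73..178), and the bar at (310,314). Zooming in for corners.

Run:
```python
import pickle,cv2
im,o=pickle.load(open("w1.pkl","rb"))
p=im["pixels"][:,:,::-1]
cv2.imwrite("pics/w1z.png",cv2.resize(p[40:190,235:405],(680,600),interpolation=cv2.INTER_CUBIC))
```

```text
(no output)
```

View pics/w1z.png

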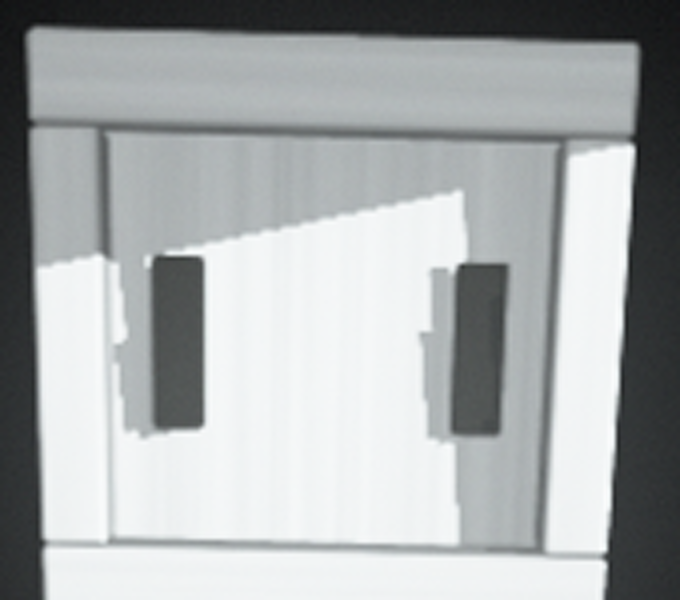

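```bash
cat > fit.py <<'E'
from h import *
from scipy.optimize import least_squares
im,o=pickle.load(open("w1.pkl","rb")); d=pickle.load(open("a.pkl","rb"))
z=lambda p,f,off:(np.array(p,float)+.5)/f-.5+np.array(off)
w=[((-67,-68),(28,28)),((-67,68),(640,43)),((-47,-68),(30,125)),((-47,68),(636,137)),((47,-68),(43,541)),((47,68),(607,556))]
inner=[((-47,-52),(103,130)),((-47,52),(565,140)),((47,-52),(108,542)),((47,52),(543,553))]
t=[((-67,68),(100,525)),((-67,-68),(424,566)),((47,68),(134,262)),((-47,68),(104,480)),((93,68),(138,165))]
def pts(v,l): 
    c,s=np.cos(v[2]),np.sin(v[2]); a=np.array([p[0] for p in l])/1000
    return np.c_[v[0]+c*a[:,0]-s*a[:,1],v[1]+s*a[:,0]+c*a[:,1],np.full(len(a),v[3])]
def mk(sets):
    return lambda v:np.concatenate([((proj(I,pts(v,l))-np.array([z(p[1],f,o) for p in l]))).ravel() for I,l,f,o in sets])
W=(im,w+inner[:0],4,(235,40)); Wi=(im,w+inner,4,(235,40)); T=(d["top"],t,5,(180,165))
for nm,s in [("wrist",[W]),("wrist+inner",[Wi]),("both",[Wi,T])]:
    r=least_squares(mk(s),[.54,.19,-.1,.06]); print(nm,r.x.round(4),"rms px",np.sqrt((r.fun**2).mean()).round(2),r.fun.round(1))
E
python3 fit.py
```

```text
wrist [ 0.5295  0.1907 -0.107   0.0636] rms px 0.25 [-0.1 -0.2  0.2 -0.2  0.1 -0.2 -0.4  0.4  0.2  0.4 -0.  -0.2]
wrist+inner [ 0.5296  0.1908 -0.1072  0.0634] rms px 0.39 [ 0.  -0.   0.3  0.   0.3 -0.1 -0.3  0.6  0.2  0.4 -0.  -0.1 -0.2 -0.9
 -0.3 -0.6  0.6  0.5 -0.5  0.2]
both [ 0.5295  0.1909 -0.1046  0.0637] rms px 0.72 [-0.1  0.   0.3 -0.4  0.2  0.  -0.3  0.3  0.4  0.6  0.3 -0.4 -0.3 -0.9
 -0.3 -0.9  0.8  0.6 -0.3  0.   0.1  0.3 -1.2 -0.2  0.2 -0.3  0.5 -0.
  2.2 -2.2]
```

step_arm(increments="-0.968 -0.09 0 0 0 0;-0.968 -0.09 0 0 0 0;-0.968 -0.09 0 0 0 0;-0.968 -0.09 0 0 0 0;-0.968 -0.09 0 0 0 0;-0.968 -0.09 0 0 0 0;-0.968 -0.09 0 0 0 0;-0.968 -0.09 0 0 0 0;-0.968 -0.09 0 0 0 0;-0.968 -0.09 0 0 0 0;-0.968 -0.09 0 0 0 0;-0.968 -0.09 0 0 0 0")

```text
t: 5.62
tool_pos: [0.5384, -0.0963, 0.3187]
tool_rot: [-2.318, -2.121, 0.0]
contact_force: [1.0, 0.5, -0.6]
opening: 0.0857
```

step_arm(increments="-0.968 -0.09 0 0 0 0;-0.968 -0.09 0 0 0 0;-0.968 -0.09 0 0 0 0;-0.968 -0.09 0 0 0 0;-0.968 -0.09 0 0 0 0;0 0 0.9 0 0 0.884;0 0 0.9 0 0 0.884;0 0 0.9 0 0 0.884;0 0 0.9 0 0 0.884;0 0 0.9 0 0 0.884;0 0 0 0 0 0;0 0 0 0 0 0")

```text
t: 6.62
tool_pos: [0.5164, -0.2144, 0.2049]
tool_rot: [-2.721, -1.564, 0.003]
contact_force: [0.8, -0.5, 0.5]
opening: 0.0852
```

Run:
```python
from station import ctrl
import cv2,pickle
im=ctrl.get_image("wrist"); o=ctrl.get_obs()
pickle.dump((im,o),open("w2.pkl","wb")); cv2.imwrite("pics/w2.png",im["pixels"][:,:,::-1]); print(o["t"],o["tool_pos"],o["tool_rot"],o["q"],im["eye"])
```

```text
6.6667 [ 0.51742178 -0.21487788  0.20691891] [2.72316566e+00 1.56620285e+00 1.31377214e-04] [-5.26438496e-01 -8.53147736e-02  1.79029012e+00 -5.53593188e-06
  1.43644016e+00 -1.57031748e+00] [ 0.45398042 -0.17843064  0.34807929]
```

View pics/w2.png

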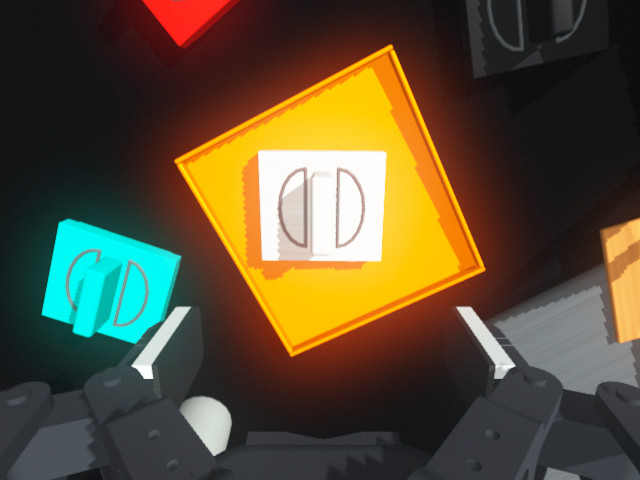

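The wrist view shows the steel die square to the jaws, its plate corners at (258,151), (386,152), (382,261) and (262,260).

Run:
```python
from h import *
im,o=pickle.load(open("w2.pkl","rb"))
hsv=cv2.cvtColor(im["pixels"],cv2.COLOR_RGB2HSV)
m=((hsv[...,1]<90)&(hsv[...,2]>70)).astype(np.uint8); q=np.zeros_like(m); q[135:275,250:395]=m[135:275,250:395]
c=max(cv2.findContours(q,0,1)[0],key=cv2.contourArea); h=cv2.convexHull(c)
a=cv2.approxPolyDP(h,6,True)[:,0]; print(a)
P=onz(im,a,.022);print(P.round(4),P.mean(0));
for i in range(len(P)): e=P[i]-P[i-1];print(np.hypot(*e[:2]).round(4),np.arctan2(e[1],e[0]).round(4))
x=R.from_rotvec(o["tool_rot"]).apply([1,0,0]); print("toolyaw",np.arctan2(x[1],x[0]))
```

```text
[[258 151]
 [385 152]
 [380 260]
 [262 259]]
[[ 0.4522 -0.2358  0.022 ]
 [ 0.5026 -0.1508  0.022 ]
 [ 0.5795 -0.196   0.022 ]
 [ 0.5288 -0.2811  0.022 ]] [ 0.51576782 -0.2159067   0.022     ]
0.089 2.6071
0.0988 1.0355
0.0892 -0.5319
0.099 -2.1074
toolyaw 1.0438797219403109
```

step_arm(increments="-0.05 -0.04 1 0 0 0.06;0 0 1 0 0 0;0 0 1 0 0 0;0 0 1 0 0 0;0 0 1 0 0 0;0 0 1 0 0 0;0 0 0.5 0 0 0;0 0 0.33 0 0 0;0 0 0.3 0 0 0;0 0 0 0 0 0")

```text
t: 7.5
tool_pos: [0.5161, -0.2156, 0.0281]
tool_rot: [2.728, 1.557, 0.0]
contact_force: [0.0, -0.3, -0.5]
opening: 0.0853
```

step_arm(increments="0 0 0 0 0 0;0 0 0 0 0 0;0 0 0 0 0 0;0 0 0 0 0 0;0 0 0 0 0 0;0 0 0 0 0 0;0 0 0 0 0 0;0 0 0 0 0 0;0 0 0 0 0 0", fingers=-1, newtons=80)

```text
t: 8.25
tool_pos: [0.5161, -0.2157, 0.0287]
tool_rot: [2.728, 1.556, 0.001]
contact_force: [-1.7, 0.0, 5.3]
opening: 0.0149
```

step_arm(increments="0 0 -0.3 0 0 0;0 0 -0.6 0 0 0;0 0 -0.9 0 0 0;0 0 -1 0 0 0;0 0 -1 0 0 0;0 0 -0.7 0 0 0;0 0 -0.35 0 0 0;0.4 -0.219 0 0 0 0;0.8 -0.438 0 0 0 0;0.95 -0.52 0 0 0 0;0.95 -0.52 0 0 0 0;0.95 -0.52 0 0 0 0")

```text
t: 9.25
tool_pos: [0.5177, -0.0976, 0.1464]
tool_rot: [-2.726, -1.554, 0.004]
contact_force: [0.3, -0.4, -3.4]
opening: 0.0145
```

step_arm(increments="0.95 -0.52 0 0 0 0;0.95 -0.52 0 0 0 0;0.95 -0.52 0 0 0 0;0.95 -0.52 0 0 0 0;0.95 -0.52 0 0 0 0;0.95 -0.52 0 0 0 0;0.95 -0.52 0 0 0 0;0.95 -0.52 0 0 0 0;0.95 -0.52 0 0 0 0;0.8 -0.438 0 0 0 0;0.5 -0.274 0 0 0 0;0.37 -0.202 0 0 0 0")

```text
t: 10.25
tool_pos: [0.5268, 0.193, 0.1464]
tool_rot: [-2.725, -1.558, 0.007]
contact_force: [-0.5, -0.2, -4.0]
opening: 0.0147
```

step_arm(increments="0 0 0 0 0 -0.6;0 0 0 0 0 -0.9;0 0 0 0 0 -0.9;0 0 0 0 0 -0.9;0 0 0 0 0 -0.6;0 0 0 0 0 -0.37;0 0 0 0 0 0;0 0 0 0 0 0")

```text
t: 10.92
tool_pos: [0.5281, 0.1909, 0.1477]
tool_rot: [-2.337, -2.097, 0.004]
contact_force: [-0.7, 0.0, -3.8]
opening: 0.0146
```

Run:
```python
from station import ctrl
import cv2,pickle
from h import *
d={}
for n in ["wrist","top","scene"]:
    im=ctrl.get_image(n); d[n]=im
    cv2.imwrite(f"pics/c_{n}.png",im["pixels"][:,:,::-1])
o=ctrl.get_obs(); pickle.dump((d,o),open("c.pkl","wb"))
x=R.from_rotvec(o["tool_rot"]).apply([1,0,0]); print(o["t"],o["tool_pos"],o["tool_rot"],np.arctan2(x[1],x[0]),o["opening"],o["contact_force"])
s=d["scene"]["pixels"][200:360,310:450,::-1]
cv2.imwrite("pics/c_sz.png",cv2.resize(s,(525,600),interpolation=cv2.INTER_CUBIC))
```

```text
11.0667 [0.52874991 0.19100518 0.14867134] [-2.33723799e+00 -2.09842197e+00  1.43583504e-03] 1.463220310541593 0.014452114102838113 [-0.50559771  0.24576571 -3.61905898]
```

View pics/c_wrist.png

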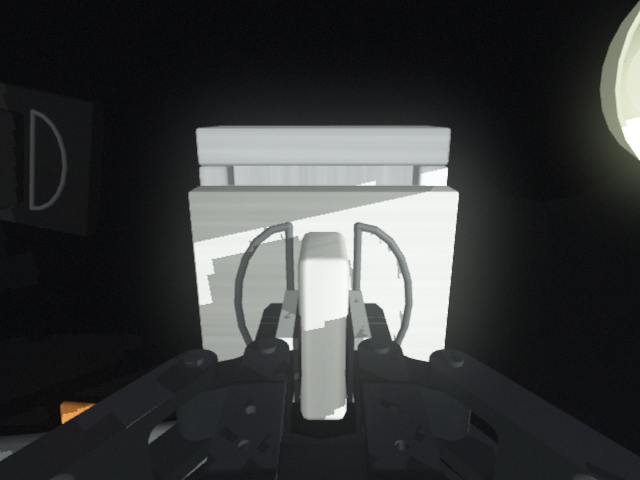

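View pics/c_sz.png

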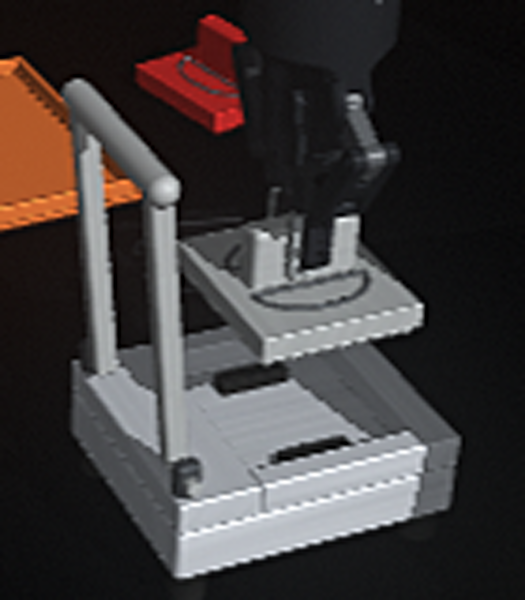

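The die is held level and nearly parallel to the press: its front edge runs (190,190)–(458,190) and the press front edge (198,128)–(449,128). Now I measure the die in the hand.

Run:
```python
from h import *
d,o=pickle.load(open("c.pkl","rb")); im=d["wrist"]
cv2.imwrite("pics/c_wz.png",cv2.resize(im["pixels"][115:215,180:470,::-1],(800,276),interpolation=cv2.INTER_CUBIC))
zt=o["tool_pos"][2]-.0247+.018
P=onz(im,[(190,190),(458,190)],zt);print(P.round(4),np.hypot(*(P[1]-P[0])[:2]))
y=-0.1072
c=P.mean(0)[:2]+.045*np.array([np.cos(y),np.sin(y)]);print("die centre",c,"yaw",np.arctan2(*(-(P[1]-P[0])[[0,1]])))
P=onz(im,[(198,129),(449,128)],.0636);print(P.round(4));c=P.mean(0)[:2]+.067*np.array([np.cos(y),np.sin(y)]);print("press",c,np.hypot(*(P[1]-P[0])[:2]),np.arctan2(*(-(P[1]-P[0])[[0,1]])))
```

```text
[[0.4773 0.1471 0.142 ]
 [0.4879 0.2443 0.142 ]] 0.09776465484688
die centre [0.52735253 0.19090012] yaw -3.0333456568226196
[[0.4566 0.131  0.0636]
 [0.4705 0.2643 0.0636]]
press [0.53017647 0.19046248] 0.1340143817788734 -3.0371391203543165
```

View pics/c_wz.png

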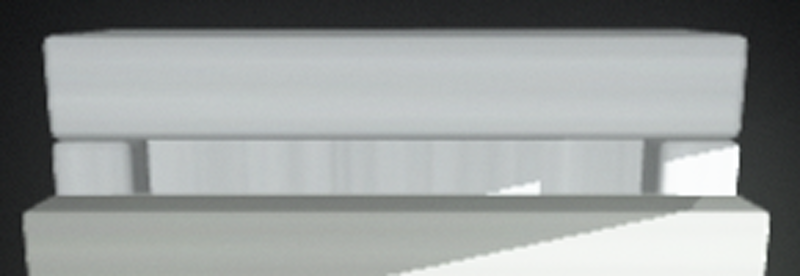

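step_arm(increments="-0.01 0.065 0.3 0 0 0;0 0 0.5 0 0 0;0 0 0.5 0 0 0;0 0 0.4 0 0 0;0 0 0.3 0 0 0;0 0 0.2 0 0 0;0 0 0 0 0 0;0 0 0 0 0 0")

```text
t: 11.73
tool_pos: [0.5306, 0.1906, 0.0939]
tool_rot: [-2.337, -2.099, 0.001]
contact_force: [0.5, 1.0, -4.4]
opening: 0.0145
```

Run:
```python
from station import ctrl
import cv2,pickle
from h import *
d={}
for n in ["wrist","scene"]:
    im=ctrl.get_image(n); d[n]=im
o=ctrl.get_obs(); pickle.dump((d,o),open("d.pkl","wb"))
x=R.from_rotvec(o["tool_rot"]).apply([1,0,0]); print(o["t"],o["tool_pos"],np.arctan2(x[1],x[0]),o["opening"],o["contact_force"])
a=cv2.resize(d["scene"]["pixels"][220:360,320:440,::-1],(514,600),interpolation=cv2.INTER_CUBIC)
cv2.imwrite("pics/d_sz.png",a)
cv2.imwrite("pics/d_w.png",d["wrist"]["pixels"][:,:,::-1])
```

```text
11.8333 [0.53137892 0.19079798 0.09506063] 1.4640269035352342 0.014689869942958202 [ 0.77734187 -0.12658659 -4.56988726]
```

View pics/d_sz.png

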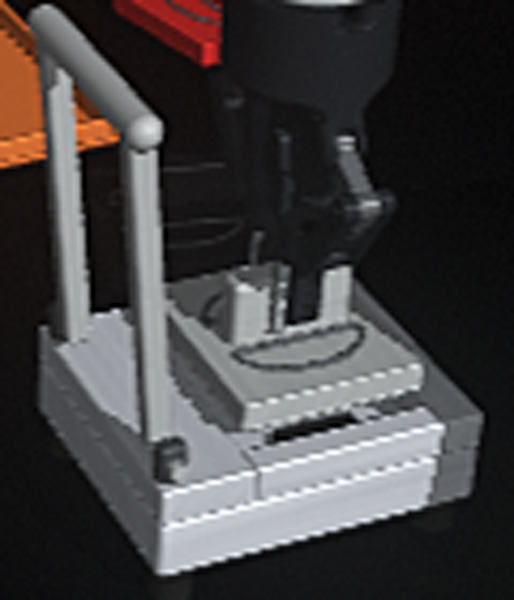

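View pics/d_w.png

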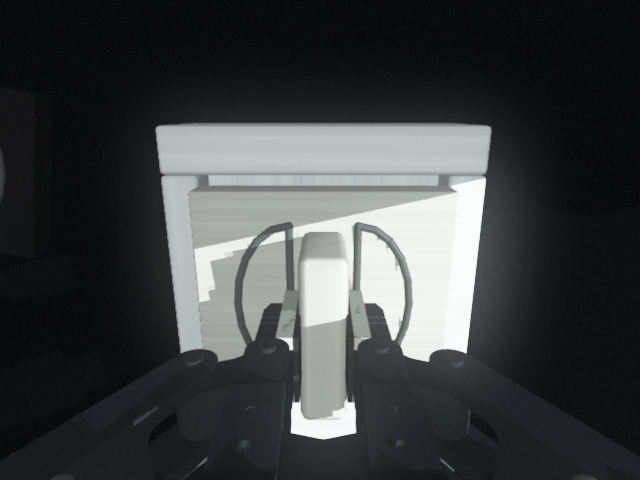

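Run:
```python
from h import *
d,o=pickle.load(open("d.pkl","rb")); im=d["wrist"]
cv2.imwrite("pics/d_wz.png",cv2.resize(im["pixels"][115:215,150:500,::-1],(800,229),interpolation=cv2.INTER_CUBIC))
a=-0.107; ex=np.array([np.cos(a),np.sin(a)]); ey=np.array([-ex[1],ex[0]])
def pr(nm,uv,z):
    P=onz(im,uv,z)[:,:2]-[.5295,.1908]; print(nm,(P@ex*1000).round(1),(P@ey*1000).round(1))
zt=o["tool_pos"][2]-.0247+.018
pr("die top front corners",[(189.5,191.5),(458.5,191.5)],zt)
pr("front outer",[(156,127),(490,127)],.0636)
pr("seam -47",[(162,176),(486,175)],.0636)
```

```text
die top front corners [-44.1 -44.1] [-49.2  48.8]
front outer [-66. -66.] [-68.5  67.4]
seam -47 [-46.1 -46.5] [-68.3  68. ]
```

View pics/d_wz.png

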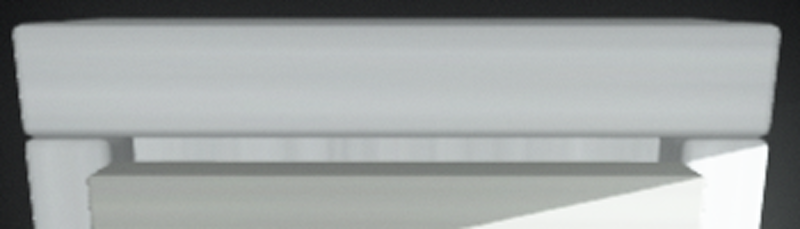

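step_arm(increments="0 0 0.12 0 0 0;0 0 0.12 0 0 0;0 0 0.12 0 0 0;0 0 0.12 0 0 0;0 0 0.08 0 0 0;0 0 0 0 0 0")

```text
t: 12.33
tool_pos: [0.5307, 0.1906, 0.0801]
tool_rot: [-2.337, -2.1, 0.0]
contact_force: [0.1, 0.4, -4.0]
opening: 0.0146
```

step_arm(increments="0 0 0.04 0 0 0;0 0 0.04 0 0 0;0 0 0 0 0 0")

```text
t: 12.58
tool_pos: [0.531, 0.1907, 0.0791]
tool_rot: [2.337, 2.1, 0.0]
contact_force: [-3.0, -0.6, 3.4]
opening: 0.0146
```

step_arm(increments="0 0 0.04 0 0 0;0 0 0.04 0 0 0;0 0 0 0 0 0")

```text
t: 12.83
tool_pos: [0.531, 0.1907, 0.0777]
tool_rot: [2.337, 2.1, 0.0]
contact_force: [-4.7, -0.9, 6.5]
opening: 0.0144
```

step_arm(increments="0 0 0.04 0 0 0;0 0 0.04 0 0 0;0 0 0 0 0 0")

```text
t: 13.08
tool_pos: [0.531, 0.1907, 0.0758]
tool_rot: [2.337, 2.1, 0.0]
contact_force: [-4.4, -1.1, 7.2]
opening: 0.0144
```

step_arm(increments="0 -0.03 0.03 0 0 0;0 0 0.03 0 0 0;0 0 0 0 0 0")

```text
t: 13.33
tool_pos: [0.531, 0.1907, 0.0747]
tool_rot: [2.336, 2.099, 0.002]
contact_force: [-4.2, -1.7, 7.0]
opening: 0.0144
```

step_arm(increments="0 -0.02 0.03 0 0 0;0 0 0.03 0 0 0;0 0 0 0 0 0")

```text
t: 13.58
tool_pos: [0.531, 0.1907, 0.0735]
tool_rot: [2.335, 2.098, 0.004]
contact_force: [-2.2, -1.2, 6.9]
opening: 0.015
```

step_arm(increments="0 0 0.03 0 0 0;0 0 0 0 0 0;0 0 0 0 0 0")

```text
t: 13.83
tool_pos: [0.531, 0.1907, 0.073]
tool_rot: [2.335, 2.098, 0.003]
contact_force: [-3.4, -3.3, 8.9]
opening: 0.0146
```

step_arm(increments="0 0 0.03 0 0 0;0 0 0 0 0 0;0 0 0 0 0 0")

```text
t: 14.08
tool_pos: [0.531, 0.1907, 0.073]
tool_rot: [2.335, 2.099, 0.003]
contact_force: [-6.3, -3.0, 13.1]
opening: 0.0145
```

step_arm(increments="0 0 0.03 0 0 0;0 0 0 0 0 0")

```text
t: 14.25
tool_pos: [0.531, 0.1907, 0.073]
tool_rot: [2.335, 2.099, 0.002]
contact_force: [-7.8, -3.7, 17.0]
opening: 0.0147
```

step_arm(increments="0 0 0.03 0 0 0;0 0 0 0 0 0")

```text
t: 14.42
tool_pos: [0.531, 0.1907, 0.073]
tool_rot: [2.335, 2.099, 0.002]
contact_force: [-10.4, -4.1, 20.3]
opening: 0.0149
```

step_arm(increments="0 0 0.02 0 0 0;0 0 0 0 0 0")

```text
t: 14.58
tool_pos: [0.531, 0.1907, 0.073]
tool_rot: [2.335, 2.099, 0.001]
contact_force: [-12.8, -4.7, 23.6]
opening: 0.0144
```

Run:
```python
from station import ctrl
import cv2,pickle
from h import *
d={}
for n in ["wrist","scene","top"]:
    im=ctrl.get_image(n); d[n]=im
o=ctrl.get_obs(); pickle.dump((d,o),open("e.pkl","wb"))
print(o["t"],o["tool_pos"],o["tool_rot"],o["contact_force"],o["wrist_torque"])
a=cv2.resize(d["scene"]["pixels"][260:360,320:440,::-1],(720,600),interpolation=cv2.INTER_CUBIC)
cv2.imwrite("pics/e_sz.png",a)
cv2.imwrite("pics/e_w.png",cv2.resize(d["wrist"]["pixels"][90:390,120:520,::-1],(800,600)))
```

```text
14.7333 [0.53101479 0.19068664 0.07297231] [2.33530022e+00 2.09887346e+00 1.28882863e-03] [-12.29119349  -4.12691517  23.22300442] [-0.75281545  2.00418621 -0.05311657]
```

View pics/e_sz.png

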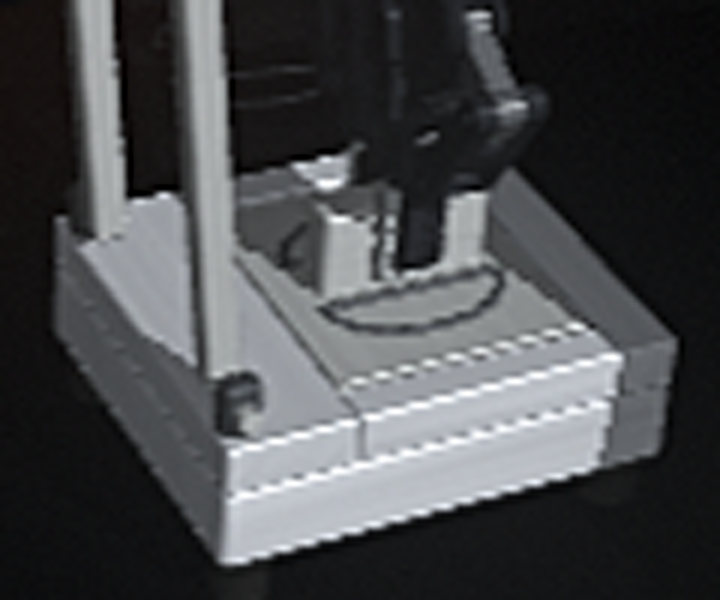

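View pics/e_w.png

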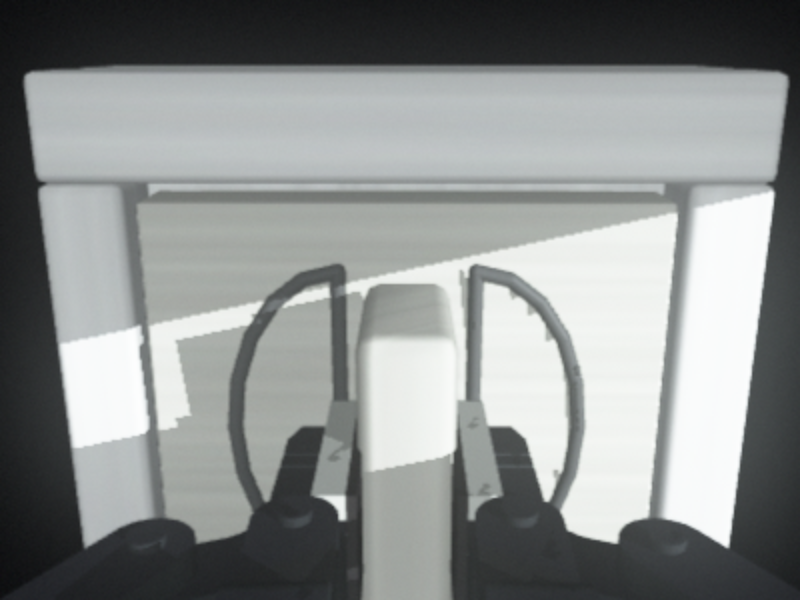

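Run:
```python
from h import *
d,o=pickle.load(open("e.pkl","rb"))
a=-0.107; ex=np.array([np.cos(a),np.sin(a)]); ey=np.array([-ex[1],ex[0]])
def W(px,py,z): p=np.array([.5295,.1908])+px/1000*ex+py/1000*ey; return [p[0],p[1],z]
def pr(im,nm,uv,z):
    P=onz(im,uv,z)[:,:2]-[.5295,.1908]; print(nm,z,(P@ex*1000).round(1),(P@ey*1000).round(1))
w=d["wrist"]
for z in (.0636,.066,.0686): pr(w,"die front top",[(189.5,191.5),(458.5,191.5)],z)
pr(w,"outer",[(132,126),(514,127)],.0636); pr(w,"seam",[(139.5,182),(507,181.5)],.0636)
s=d["scene"]["pixels"][:,:,::-1]
s=cv2.resize(s[270:350,340:440],(800,640),interpolation=cv2.INTER_CUBIC)
cv2.imwrite("pics/e_s2.png",s[:600])
S=d["scene"]
z8=lambda uv:(uv-[340,270]+.5)*8-.5
for nm,p in [("BL flush",W(45,50,.0636)),("BL+3",W(45,50,.0666)),("FL flush",W(-45,50,.0636)),("FL+3",W(-45,50,.0666)),("BR flush",W(45,-50,.0636)),("rim inner BL",W(47,52,.0636)),("rim inner FL",W(-47,52,.0636)),("rim outer BL seam",W(47,68,.0636)),("FLouter",W(-67,68,.0636)),("BLouter",W(93,68,.0636))]: print(nm,z8(proj(S,p)[0]).round(0))
```

```text
die front top 0.0636 [-43. -43.] [-50.3  50.2]
die front top 0.066 [-43.4 -43.4] [-49.5  49.4]
die front top 0.0686 [-43.9 -43.9] [-48.7  48.5]
outer 0.0636 [-66.6 -66.3] [-68.6  67.8]
seam 0.0636 [-46.5 -46.7] [-68.6  67.8]
BL flush [289. 435.]
BL+3 [290. 425.]
FL flush [620. 353.]
FL+3 [621. 343.]
BR flush [108. 208.]
rim inner BL [285. 442.]
rim inner FL [631. 356.]
rim outer BL seam [316. 481.]
FLouter [737. 375.]
BLouter [138. 526.]
```

View pics/e_s2.png

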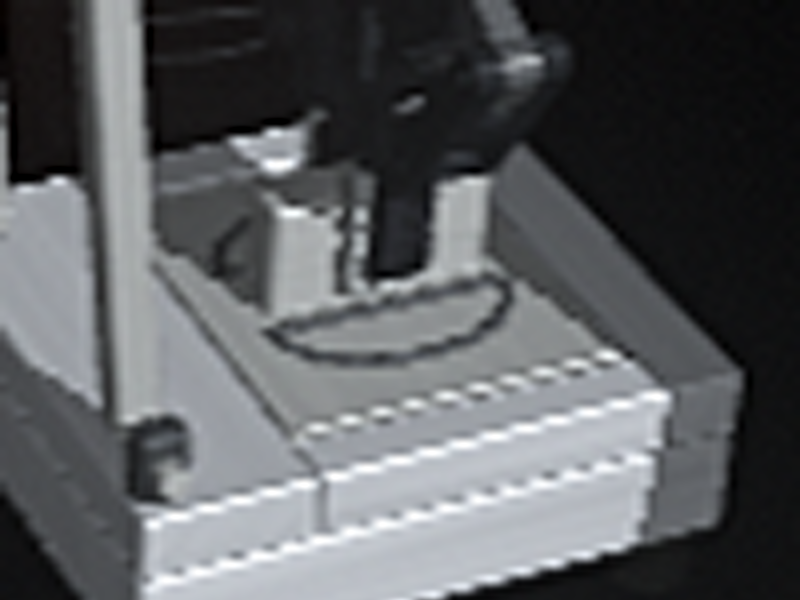

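step_arm(increments="0 -0.04 0 0 0 0;0 -0.04 0 0 0 0;0 0 0 0 0 0")

```text
t: 14.98
tool_pos: [0.5311, 0.1907, 0.073]
tool_rot: [2.333, 2.096, 0.008]
contact_force: [-4.1, -5.4, 16.9]
opening: 0.0147
```

step_arm(increments="0 0 -0.05 0 0 0;0 0 -0.05 0 0 0;0 0 -0.04 0 0 0;0 0 0 0 0 0")

```text
t: 15.32
tool_pos: [0.5296, 0.1911, 0.0731]
tool_rot: [2.335, 2.098, 0.006]
contact_force: [3.1, -1.1, 6.8]
opening: 0.0148
```

step_arm(increments="0 0 0 0 0 0;0 0 0 0 0 0;0 0 0 0 0 0;0 0 0 0 0 0", fingers=-0.3)

```text
t: 15.65
tool_pos: [0.5265, 0.191, 0.0702]
tool_rot: [-2.336, -2.099, 0.003]
contact_force: [0.5, -0.9, -0.5]
opening: 0.0298
```

step_arm(increments="0 0 -0.2 0 0 0;0 0 -0.4 0 0 0;0 0 -0.6 0 0 0;0 0 -0.6 0 0 0;0 0.13 -0.2 0 0 0;0 0 0 0 0 0")

```text
t: 16.15
tool_pos: [0.5328, 0.191, 0.1242]
tool_rot: [2.335, 2.098, 0.007]
contact_force: [0.4, -0.8, -0.1]
opening: 0.0301
```

step_arm(increments="0 0 0 0 0 0;0 0 0 0 0 0;0 0 0 0 0 0;0 0 0 0 0 0;0 0 0 0 0 0", fingers=-1)

```text
t: 16.57
tool_pos: [0.5303, 0.1906, 0.1205]
tool_rot: [-2.336, -2.099, 0.002]
contact_force: [0.2, -0.3, 0.3]
opening: -0.0
```

Run:
```python
from station import ctrl
import cv2,pickle
from h import *
d={}
for n in ["wrist","scene","top"]:
    im=ctrl.get_image(n); d[n]=im
o=ctrl.get_obs(); pickle.dump((d,o),open("f.pkl","wb"))
print(o["t"],o["tool_pos"],o["tool_rot"],o["contact_force"],o["opening"])
a=cv2.resize(d["scene"]["pixels"][260:350,330:440,::-1],(733,600),interpolation=cv2.INTER_CUBIC)
cv2.imwrite("pics/f_sz.png",a)
cv2.imwrite("pics/f_w.png",cv2.resize(d["wrist"]["pixels"][90:420,120:520,::-1],(727,600)))
```

```text
16.7167 [0.53061728 0.1906368  0.12102553] [-2.33667064e+00 -2.09947401e+00  5.80055075e-04] [-0.94543473  0.18783073  0.12817994] -0.00027743362103883407
```

View pics/f_sz.png

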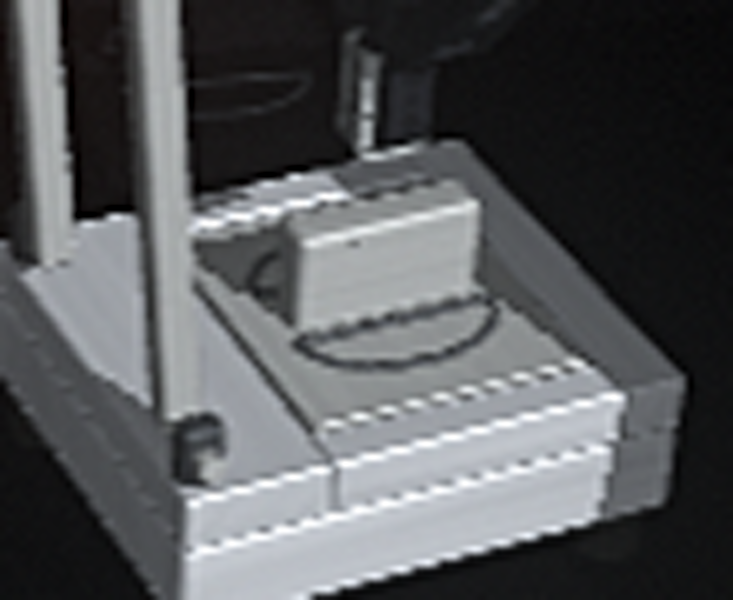

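View pics/f_w.png

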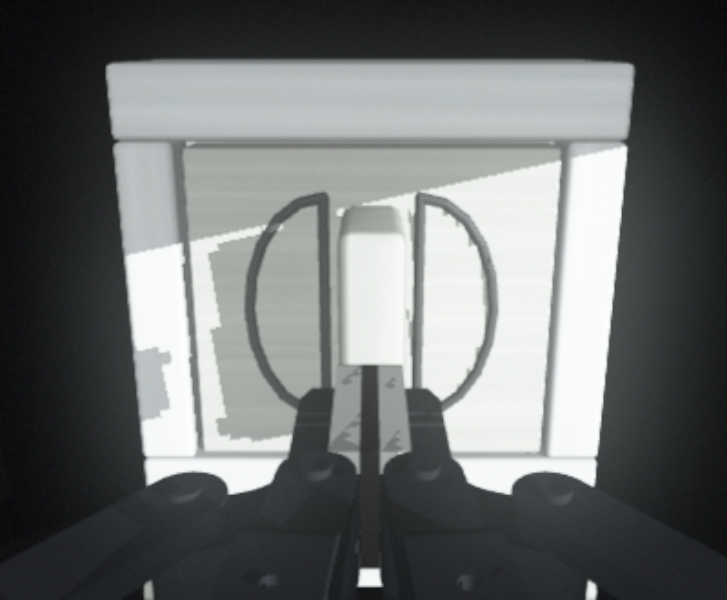

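The die is free and in the recess, its front edge now near the front wall and no visible tilt. Now I press straight down on the rib centre with shut fingers.

step_arm(increments="0 -0.07 0.2 0 0 0;0 0 0.2 0 0 0;0 0 0.2 0 0 0;0 0 0.12 0 0 0;0 0 0.08 0 0 0;0 0 0.04 0 0 0;0 0 0 0 0 0;0 0 0 0 0 0", newtons=60)

```text
t: 17.38
tool_pos: [0.5292, 0.1909, 0.1004]
tool_rot: [2.337, 2.1, 0.0]
contact_force: [0.0, -0.3, 0.1]
opening: -0.0
```

step_arm(increments="0 0 0.03 0 0 0;0 0 0.03 0 0 0;0 0 0 0 0 0")

```text
t: 17.63
tool_pos: [0.5291, 0.1908, 0.0988]
tool_rot: [2.337, 2.1, 0.0]
contact_force: [0.3, 0.2, -0.2]
opening: 0.0004
```

step_arm(increments="0 0 0.03 0 0 0;0 0 0.03 0 0 0;0 0 0 0 0 0")

```text
t: 17.88
tool_pos: [0.5292, 0.1909, 0.0983]
tool_rot: [2.337, 2.1, -0.0]
contact_force: [-2.7, -1.1, 4.9]
opening: -0.0
```

step_arm(increments="0 0 0.03 0 0 0;0 0 0.03 0 0 0;0 0 0 0 0 0")

```text
t: 18.13
tool_pos: [0.5292, 0.1909, 0.0983]
tool_rot: [-2.337, -2.1, 0.001]
contact_force: [-7.5, -1.8, 12.5]
opening: 0.0001
```

step_arm(increments="0 0 0.03 0 0 0;0 0 0.02 0 0 0;0 0 0 0 0 0")

```text
t: 18.38
tool_pos: [0.5293, 0.1909, 0.0983]
tool_rot: [-2.336, -2.1, 0.001]
contact_force: [-10.3, -1.7, 18.0]
opening: 0.0
```

step_arm(increments="0 -0.02 0.03 0 0 0;0 0 0 0 0 0")

```text
t: 18.55
tool_pos: [0.5293, 0.1909, 0.0983]
tool_rot: [2.336, 2.1, -0.0]
contact_force: [-9.4, -3.0, 21.0]
opening: -0.0001
```

step_arm(increments="0 0 0.015 0 0 0;0 0 0 0 0 0")

```text
t: 18.72
tool_pos: [0.5293, 0.191, 0.0982]
tool_rot: [2.336, 2.1, -0.0]
contact_force: [-11.7, -3.8, 23.1]
opening: -0.0001
```

step_arm(increments="0 -0.03 0 0 0 0;0 0 0 0 0 0;0 0 0 0 0 0")

```text
t: 18.97
tool_pos: [0.5293, 0.1909, 0.0983]
tool_rot: [2.335, 2.099, 0.002]
contact_force: [-8.2, -3.0, 20.4]
opening: 0.0004
```

step_arm(increments="0 0 0 0 0 0;0 0 0 0 0 0;0 0 0 0 0 0;0 0 0 0 0 0;0 0 0 0 0 0;0 0 0 0 0 0")

```text
t: 19.47
tool_pos: [0.5293, 0.1909, 0.0983]
tool_rot: [2.335, 2.099, 0.002]
contact_force: [-9.3, -3.5, 19.9]
opening: 0.0002
```

step_arm(increments="0 0 0.025 0 0 0;0 0 0 0 0 0;0 0 0 0 0 0;0 0 0 0 0 0")

```text
t: 19.8
tool_pos: [0.5293, 0.1909, 0.0983]
tool_rot: [2.335, 2.099, 0.002]
contact_force: [-10.4, -3.9, 23.5]
opening: -0.0003
```

step_arm(increments="0 0 0 0 0 0;0 0 0 0 0 0;0 0 0 0 0 0;0 0 0 0 0 0;0 0 0 0 0 0;0 0 0 0 0 0;0 0 0 0 0 0;0 0 0 0 0 0")

```text
t: 20.47
tool_pos: [0.5293, 0.1909, 0.0983]
tool_rot: [2.335, 2.099, 0.002]
contact_force: [-10.7, -3.3, 23.6]
opening: -0.0003
```

step_arm(increments="0 0 -0.07 0 0 0;0 0 -0.1 0 0 0;0 0 -0.3 0 0 0;0 0 -0.5 0 0 0;0 0 -0.5 0 0 0;0.6 0 0 0 0 0;0.8 0 0 0 0 0;0.6 0 0 0 0 0;0.4 0 0 0 0 0;0 0 0 0 0 0")

```text
t: 21.3
tool_pos: [0.5343, 0.2523, 0.13]
tool_rot: [-2.335, -2.102, -0.001]
contact_force: [0.3, 0.4, -1.0]
opening: -0.0003
```

step_arm(increments="0 0 0.6 0 0 0;0 0 0.8 0 0 0;0 0 0.4 0 0 0;0 0 0.2 0 0 0;0 0 0 0 0 0;0 0 0 0 0 0")

```text
t: 21.8
tool_pos: [0.5343, 0.2504, 0.0798]
tool_rot: [2.337, 2.099, -0.0]
contact_force: [0.4, -0.1, 0.6]
opening: -0.0
```

step_arm(increments="0 0 0.16 0 0 0;0 0 0.16 0 0 0;0 0 0.08 0 0 0;0 0 0.03 0 0 0;0 0 0 0 0 0")

```text
t: 22.22
tool_pos: [0.534, 0.2506, 0.0686]
tool_rot: [-2.337, -2.1, 0.001]
contact_force: [-0.6, 0.0, 0.1]
opening: -0.0
```

step_arm(increments="0 0 0.03 0 0 0;0 0 0.03 0 0 0;0 0 0 0 0 0")

```text
t: 22.47
tool_pos: [0.5342, 0.2507, 0.0673]
tool_rot: [-2.337, -2.1, -0.0]
contact_force: [0.2, 0.3, 0.1]
opening: 0.0001
```

step_arm(increments="0 0 0.03 0 0 0;0 0 0 0 0 0;0 0 0 0 0 0")

```text
t: 22.72
tool_pos: [0.5342, 0.2506, 0.0665]
tool_rot: [2.337, 2.1, -0.0]
contact_force: [0.1, 0.3, 0.9]
opening: 0.0002
```

step_arm(increments="0 0 0.02 0 0 0;0 0 0 0 0 0")

```text
t: 22.88
tool_pos: [0.5343, 0.2507, 0.0664]
tool_rot: [2.337, 2.1, 0.0]
contact_force: [-0.8, -0.4, 2.1]
opening: -0.0003
```

step_arm(increments="0 0 0.02 0 0 0;0 0 0 0 0 0")

```text
t: 23.05
tool_pos: [0.5343, 0.2507, 0.0664]
tool_rot: [2.337, 2.1, 0.0]
contact_force: [-1.9, -1.3, 4.2]
opening: -0.0001
```

Rim touched at z 0.0664 and rib top at 0.0983: the difference of 31.9 mm against 32 mm shows the die is flush and home. Now the clamp: go up and behind the bar.

step_arm(increments="0 0 -0.4 0 0 0;0 0 -0.9 0 0 0;0 0 -1 0 0 0;0 0 -1 0 0 0;0 0 -1 0 0 0;0 0 -1 0 0 0;0 0 -1 0 0 0;0 0 -1 0 0 0;0 0 -1 0 0 0;0 0 -0.65 0 0 0;-0.4 0.7 0 0 0 0;-0.4 0.9 0 0 0 0")

```text
t: 24.05
tool_pos: [0.5723, 0.2272, 0.2927]
tool_rot: [2.333, 2.101, 0.007]
contact_force: [-0.2, 0.3, 0.0]
opening: 0.0
```

step_arm(increments="-0.4 0.95 0 0 0 0;-0.4 0.95 0 0 0 0;-0.4 0.95 0 0 0 0;-0.41 0.8 0 0 0 0;0 0.41 0 0 0 0;0 0 0 0 0 0;0 0 0 0 0 0")

```text
t: 24.63
tool_pos: [0.6682, 0.1761, 0.2892]
tool_rot: [-2.336, -2.099, 0.001]
contact_force: [-0.8, 0.5, 0.1]
opening: 0.0001
```

Run:
```python
from station import ctrl
import cv2,pickle
from h import *
d={}
for n in ["wrist","scene","top"]:
    im=ctrl.get_image(n); d[n]=im
o=ctrl.get_obs(); pickle.dump((d,o),open("g.pkl","wb"))
print(o["t"],o["tool_pos"],o["tool_rot"],o["q"])
a=cv2.resize(d["scene"]["pixels"][190:360,290:450,::-1],(565,600),interpolation=cv2.INTER_CUBIC)
cv2.imwrite("pics/g_sz.png",a)
cv2.imwrite("pics/g_w.png",d["wrist"]["pixels"][:,:,::-1])
```

```text
24.7833 [0.6675586  0.17661431 0.2896336 ] [-2.33531037e+00 -2.10109030e+00 -1.97147039e-04] [ 1.50878355e-01  1.78101318e-01  1.38093570e+00  2.48423785e-04
  1.58256878e+00 -1.31442286e+00]
```

View pics/g_sz.png

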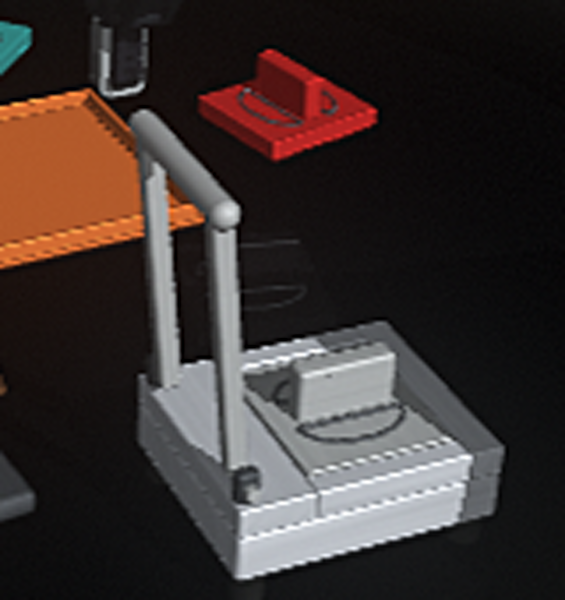

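View pics/g_w.png

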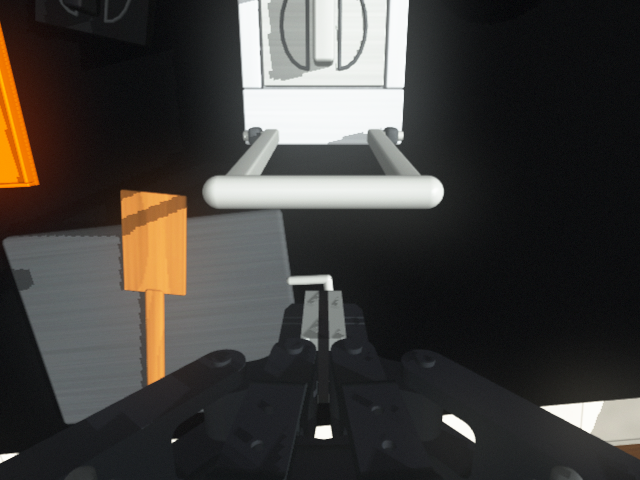

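step_arm(increments="0 0 0.5 0 0 0;0 0 0.9 0 0 0;0 0 0.8 0 0 0;0 0 0.33 0 0 0;0 -0.3 0 0 0 0;0 -0.3 0 0 0 0;0 -0.25 0 0 0 0;0 -0.25 0 0 0 0;0 -0.25 0 0 0 0;0 -0.25 0 0 0 0;0 -0.27 0 0 0 0;0 0 0 0 0 0")

```text
t: 25.78
tool_pos: [0.621, 0.1809, 0.227]
tool_rot: [-2.336, -2.1, -0.001]
contact_force: [-0.6, 0.3, -0.3]
opening: 0.0
```

Run:
```python
from station import ctrl
import cv2
from h import *
w=ctrl.get_image("wrist");s=ctrl.get_image("scene")
a=cv2.resize(s["pixels"][190:360,290:450,::-1],(420,446),interpolation=cv2.INTER_CUBIC)
b=cv2.resize(w["pixels"][:,:,::-1],(380,446)); cv2.imwrite("pics/i.png",np.hstack([a,b]))
```

```text
(no output)
```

View pics/i.png

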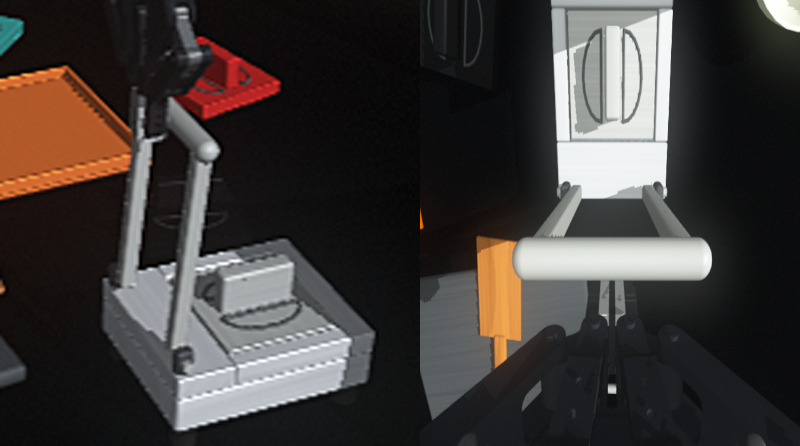

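The finger is against the bar and the frame is already leaning forward; I follow the arc.

step_arm(increments="0 -0.43 0.07 0 0 0;0 -0.43 0.07 0 0 0;0 -0.44 0.08 0 0 0;0 -0.41 0.16 0 0 0;0 -0.41 0.16 0 0 0;0 -0.41 0.16 0 0 0;0 -0.37 0.23 0 0 0;0 -0.37 0.24 0 0 0;0 -0.37 0.24 0 0 0;0 0 0 0 0 0")

```text
t: 26.72
tool_pos: [0.5294, 0.1903, 0.1887]
tool_rot: [-2.335, -2.099, 0.006]
contact_force: [-0.2, -1.6, -0.7]
opening: -0.0003
```

step_arm(increments="0 -0.31 0.3 0 0 0;0 -0.31 0.3 0 0 0;0 -0.32 0.32 0 0 0;0 -0.2 0.26 0 0 0;0 -0.2 0.26 0 0 0;0 0 0 0 0 0")

```text
t: 27.22
tool_pos: [0.4962, 0.1939, 0.1525]
tool_rot: [-2.335, -2.099, 0.005]
contact_force: [0.9, 0.3, -1.3]
opening: -0.0001
```

Run:
```python
from station import ctrl
import cv2
from h import *
w=ctrl.get_image("wrist");s=ctrl.get_image("scene"); print(ctrl.get_obs()["tool_pos"])
a=cv2.resize(s["pixels"][190:360,290:450,::-1],(420,446),interpolation=cv2.INTER_CUBIC)
b=cv2.resize(w["pixels"][:,:,::-1],(380,446)); cv2.imwrite("pics/j.png",np.hstack([a,b]))
```

```text
[0.49732643 0.19382974 0.15405583]
```

View pics/j.png

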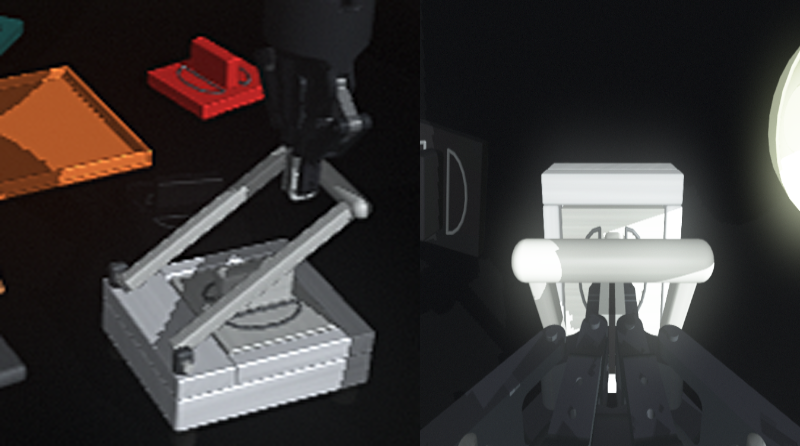

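step_arm(increments="0 -0.17 0.28 0 0 0;0 -0.17 0.28 0 0 0;0 0.15 0 0 0 0;0 0 -0.5 0 0 0;0 0 -0.8 0 0 0;0 0 -0.5 0 0 0;0 -0.5 0 0 0 0;0 -0.7 0 0 0 0;0 -0.4 0 0 0 0;0 0 0 0 0 0;0 0 0 0 0 0")

```text
t: 28.23
tool_pos: [0.4538, 0.1988, 0.1864]
tool_rot: [2.336, 2.1, 0.002]
contact_force: [0.4, -0.4, -0.3]
opening: -0.0001
```

Run:
```python
from station import ctrl
import cv2
from h import *
w=ctrl.get_image("wrist");s=ctrl.get_image("scene"); o=ctrl.get_obs(); print(o["t"],o["tool_pos"])
a=cv2.resize(s["pixels"][190:360,290:450,::-1],(420,446),interpolation=cv2.INTER_CUBIC)
b=cv2.resize(w["pixels"][:,:,::-1],(380,446)); cv2.imwrite("pics/k.png",np.hstack([a,b]))
```

```text
28.3333 [0.45422027 0.19861364 0.1861267 ]
```

View pics/k.png

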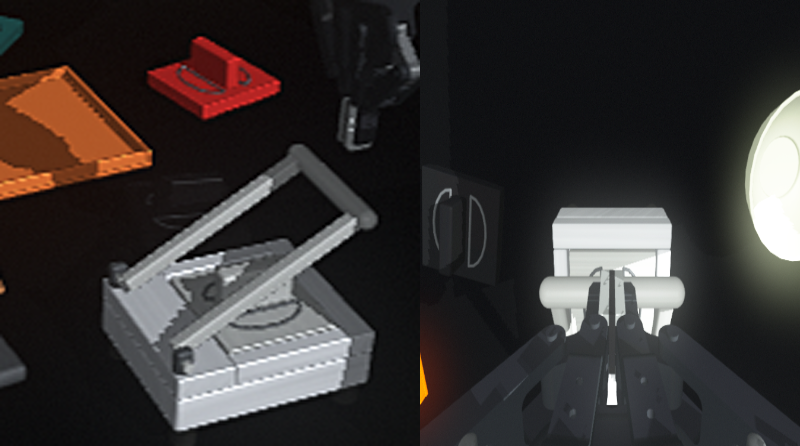

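step_arm(increments="0 0.4 0 0 0 0;0 0 0.4 0 0 0;0 0 0.4 0 0 0;0 -0.02 0.3 0 0 0;0 -0.04 0.3 0 0 0;0 -0.05 0.4 0 0 0;0 -0.05 0.4 0 0 0;0 -0.05 0.4 0 0 0;0 -0.05 0.4 0 0 0;0 -0.05 0.4 0 0 0;0 0 0.3 0 0 0;0 0 0 0 0 0")

```text
t: 29.33
tool_pos: [0.4546, 0.198, 0.0909]
tool_rot: [-2.336, -2.099, 0.005]
contact_force: [1.1, -0.4, 0.2]
opening: -0.0003
```

Run:
```python
from station import ctrl
import cv2
from h import *
w=ctrl.get_image("wrist");s=ctrl.get_image("scene"); o=ctrl.get_obs(); print(o["t"],o["tool_pos"],o["contact_force"])
a=cv2.resize(s["pixels"][190:360,290:450,::-1],(420,446),interpolation=cv2.INTER_CUBIC)
b=cv2.resize(w["pixels"][:,:,::-1],(380,446)); cv2.imwrite("pics/l.png",np.hstack([a,b]))
```

```text
29.4333 [0.45587505 0.19832567 0.09287278] [0.37803776 0.16423481 0.31312498]
```

View pics/l.png

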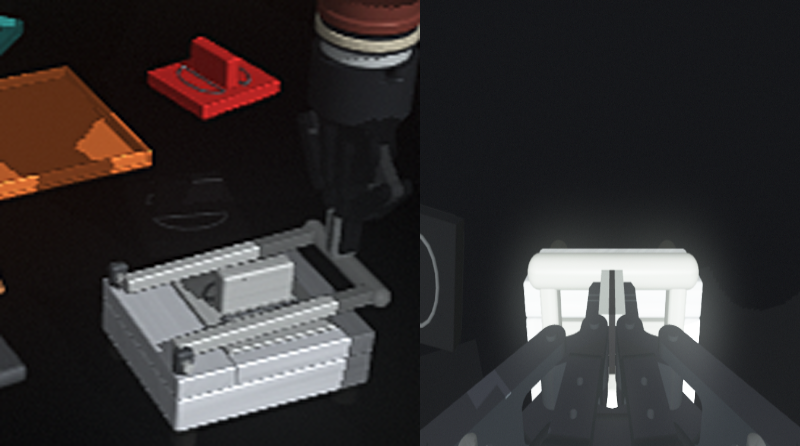

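step_arm(increments="0 -0.06 0.08 0 0 0;0 0 0.08 0 0 0;0 0 0.06 0 0 0;0 0 0.06 0 0 0;0 0 0 0 0 0")

```text
t: 29.85
tool_pos: [0.4545, 0.1986, 0.0863]
tool_rot: [2.337, 2.1, 0.001]
contact_force: [0.2, 0.4, -0.4]
opening: -0.0001
```

step_arm(increments="0 0 0.04 0 0 0;0 0 0.04 0 0 0;0 0 0 0 0 0")

```text
t: 30.1
tool_pos: [0.4545, 0.1986, 0.0842]
tool_rot: [2.337, 2.1, 0.0]
contact_force: [0.2, 0.5, -0.4]
opening: -0.0
```

step_arm(increments="0 0 0.04 0 0 0;0 0 0.04 0 0 0;0 0 0 0 0 0")

```text
t: 30.35
tool_pos: [0.4545, 0.1986, 0.0823]
tool_rot: [-2.337, -2.1, 0.0]
contact_force: [-0.4, -0.2, 1.3]
opening: -0.0002
```

step_arm(increments="0 0 0.04 0 0 0;0 0 0.03 0 0 0;0 0 0 0 0 0")

```text
t: 30.6
tool_pos: [0.4545, 0.1987, 0.082]
tool_rot: [-2.336, -2.1, 0.001]
contact_force: [-5.5, -0.3, 10.3]
opening: -0.0001
```

step_arm(increments="0 0 0.03 0 0 0;0 0 0.03 0 0 0;0 0 0 0 0 0")

```text
t: 30.85
tool_pos: [0.4546, 0.1987, 0.0818]
tool_rot: [-2.336, -2.1, 0.002]
contact_force: [-8.5, -2.6, 17.4]
opening: -0.0004
```

Bottomed hard at bar top ≈0.082, which is the closed height. I back off straight up and check.

step_arm(increments="0 0 -0.06 0 0 0;0 0 -0.1 0 0 0;0 0 -0.4 0 0 0;0 0 -0.8 0 0 0;0 0 -1 0 0 0;0 0 -1 0 0 0;0 -0.5 -1 0 0 0;0 -0.8 -0.5 0 0 0;0 -0.8 0 0 0 0;0 -0.5 0 0 0 0;0 0 0 0 0 0;0 0 0 0 0 0")

```text
t: 31.85
tool_pos: [0.3897, 0.2056, 0.2008]
tool_rot: [2.336, 2.1, 0.001]
contact_force: [-0.5, 0.5, -0.8]
opening: 0.0
```

Run:
```python
from station import ctrl
import cv2
from h import *
w=ctrl.get_image("wrist");s=ctrl.get_image("scene");t=ctrl.get_image("top"); o=ctrl.get_obs(); print(o["t"],o["tool_pos"],o["contact_force"])
pickle.dump((w,s,t,o),open("m.pkl","wb"))
cv2.imwrite("pics/m_s.png",cv2.resize(s["pixels"][245:360,310:450,::-1],(730,600),interpolation=cv2.INTER_CUBIC))
cv2.imwrite("pics/m_t.png",np.hstack([t["pixels"][:,90:560,::-1],cv2.resize(w["pixels"][:,:,::-1],(320,480))]))
a=-0.107; ex=np.array([np.cos(a),np.sin(a)]); ey=np.array([-ex[1],ex[0]])
for nm,px,py,z in [("barL",-80,49,.0744),("barR",-80,-49,.0744),("barLopen10",85-165*np.cos(.06),49,.0744+.165*np.sin(.06))]:
    p=np.array([.5295,.1908])+px/1000*ex+py/1000*ey
    u=proj(s,[p[0],p[1],z])[0]; print(nm,u,((u-[310,245])*5.215).round())
```

```text
32.0 [0.39030764 0.20537061 0.20047886] [0.52633397 0.74755879 0.18858591]
barL [432.94665157 305.1091957 ] [641. 313.]
barR [407.991389   279.23654757] [511. 179.]
barLopen10 [433.39821681 300.99272061] [644. 292.]
```

View pics/m_s.png

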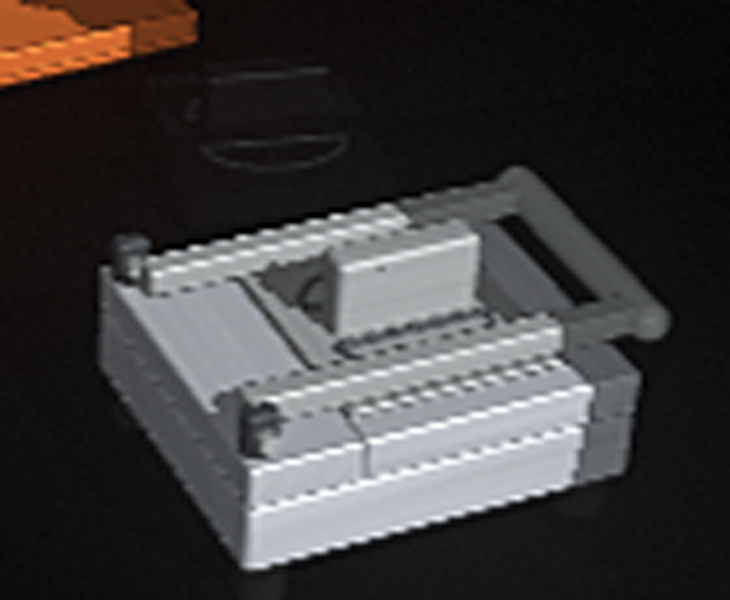

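View pics/m_t.png

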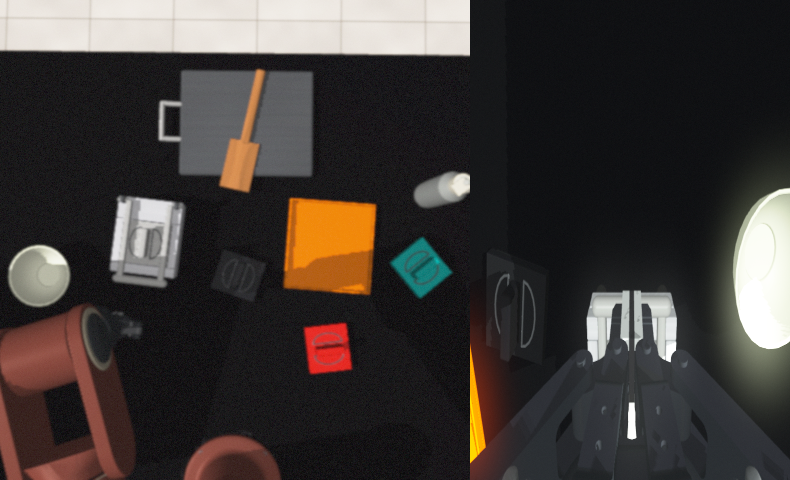

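The frame lies flat: the bar's left end is at about (648,320) in the zoom against (641,313) predicted closed. The bystanders are undisturbed and the robot is clear, so I hand in.

```bash
python3 -c "
from station import ctrl
print(ctrl.finish_job())"
```

```text
the job is handed in; nothing more can be done
None
```

I put the steel die in the press recess, pressed it home, then swung the clamp frame over, closed it flat and let go. I handed the job in at about 32 s. It reports no verdict, so what follows is from my own readings.

**Die home:** The lifters slid at about 7–9 N, then the die stopped hard. I bore on the rib centre with shut fingers and read 23.5 N at both ends of a 0.67 s stretch. I only saw the force at the end of each call; the highest vertical reading was 23.6 N. Each time I pressed there was also a sideways force of up to about 13 N, which I put down to the arm flexing.

**Level check:** The rib top touched at 98.3 mm and the press rim at 66.4 mm. That is 31.9 mm against the 32 mm expected when fully home and flush.

**Clamp:** The bar bottomed at about 82 mm, as expected for closed, with up to 17 N on it. The last pictures show the frame flat, the robot clear, and the bowl, bottle and turner untouched.

**One disagreement:** My camera estimate put the rim about 2.7 mm lower (63.6 mm) than the touch measurement. I relied on the touch, since it also fits the 4–8 mm lifter height given.

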